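Present a blood sample syringe to the blood gas analyser

ROBOT

A 6-joint arm with a two-finger parallel gripper is mounted at the origin on a cart in front of the work surface, level with it; the furniture and walls round the work are solid. World frame = base frame: x ahead of the robot, y to its left, z up, the work surface at z = 0. Lengths are in m, angles in rad, forces in N, time in s.
With the tool pointing down it reaches from about 0.225 to 0.875 m from the base axis. Payload 3.4 kg.
Tool frame: the origin (TCP) lies at the very end of the fingers, on their centre line; the grasp point (between the pads) lies 19 mm behind it; z points along the fingers, y is the direction in which the jaws open and shut (so a half turn about z gives the same grasp; the last joint's range is limited). The gripper opens to 85 mm and grips with 20 to 120 N. Pads are 22 mm wide; open, the fingers measure 114 mm over their backs; the gripper's body (76 mm by 85 mm) begins 54 mm behind the grasp point. The pads swing forward as they close: fully open they stand 13 mm farther back than shut.
Start: joints at [-1.394, 0.276, 1.505, -0, 1.361, -0.121], TCP at [0.169, -0.55, 0.231] pointing down, gripper open.
Joint ranges: [-2.89, 2.89], [-0.75, 2.08], [0.22, 2.7], [-1.18, 4.32], [0.11, 2.71], [-2.7, 2.7]. Speed limits (rad/s): [2.57, 2.57, 3.14, 3.14, 3.14, 3.14].

INTERFACE

Orientations are given as a unit quaternion [w, x, y, z].
In Python, from rig import manip, eyes gives the robot as it stands. The module is installed in compiled form; this text tells all that it offers.
- The arm moves only by the tool servo_tool, never from a script. Its argument "deltas" is one flat list of numbers, 6 for each row, row after row: the shift along the tool's x, y, z in cm, then the turn, a rotation vector about the tool's x, y, z in degrees. A call has 1 to 20 rows; each row shifts and turns the pose as measured when the row begins, along the tool's axes as they then stand; what a row does not reach is not made up. A row lasts 1/10 s, in which the tool goes at most 50 mm and 8.59 degrees, less where a joint would pass 70% of its speed; a pose out of reach is approached as far as the arm can. A call with a gripper value outside its range is refused whole. "jaw" is the finger opening in cm, from 0 to 8.54, set as the call begins (left out, the last holds). The fingers move at their own pace and stop on an object; "grip_force" is the grip in N (left out, the last holds). Time passes only in rows, so rows that do not move let the fingers close. It gives the time, the measured TCP pose, the force and the opening at its end, in the units of the state.
- manip.get_state(): the state, without advancing time (a new reading comes with each control period).
- eyes.get_image(name): name is "side" or "top" or "wrist"; returns (picture, depth): 384x512x3 uint8, red, green, blue; 384x512 float32, m along the optical axis (not along the pixel's ray), 0 where there is no reading.
- eyes.get_calibration(name): a dict with "camera_matrix" (3x3 intrinsics, pixels), "distortion" ([k1, k2, p1, p2, k3] as OpenCV has them; the pictures are not rectified), "rvec" (rotation vector, rad) and "tvec" (3), from world to camera coordinates, as OpenCV has them. Camera axes: x right, y down, z forward; pixel columns grow to the right and rows downward; lengths in m; the calibration is good to about 2 mm. A picture is of the moment at which its call begins: read the wrist's pose just before it. get_calibration takes no time and is no camera call; for the wrist camera it gives the pose at the moment of the call.
- manip.sign_off(): hands the job in, once; it reports no verdict.
The state is a dict: "clock": time; "qpos": joint angles; "qd": joint speeds; "effort": joint torques, N m; "position": TCP position; "ee_rot": TCP orientation; "contact_force": force on the tool from outside, world axes, zero at the start; "moment": the same for the moment, N m; "width": finger opening in m.
Only numpy, scipy, OpenCV 4.12 (cv2) and the standard library are available. Lean on these libraries where they do the work, as an engineer would, in place of code of your own. Each camera call takes 0.05 s, during which the arm holds its last target.

TASK

Present the sample syringe to the blood gas analyser: first press the analyser's sprung inlet lever down until it clicks and stays down by itself, which draws the shutter away from behind the sample window, and take the hand off it. Then pick up the syringe and pass it straight, nozzle first, through the window in the splash guard until the nozzle gently pushes the sprung inlet seal back a few millimetres. Finish like that, still gripping the syringe and keeping it pressed on the seal while the analyser draws its sample, with the lever still down, the fingers clear of the analyser and the other things on the table left where they are.

Things in the scene. Friction and masses are not known exactly. Their poses are not given: they have to be found in the camera images.
- analyser: Blood gas analyser: white bench-top machine, 200 mm wide (y), 150 mm deep (x), fixed on the table. Low front deck (90 mm deep, top 105 mm high) with sample window and lever; behind it the 183 mm high housing with a dark display. Origin: on the table, middle of the deck's front face; x runs into the machine (away from the robot), y to the left, z up; turned up to 0.12 rad about z.
- inlet (a point): Centre of the sample window: opening 16 mm wide, 16 mm high, mouth flared 3 mm all round, in the grey splash guard (54 x 60 mm, 8 mm thick) on the right half of the deck's front; 75 mm above the table. The point is on the guard's outer face (2 mm before the deck's face); axes as the analyser's. A steel shutter 11 mm further in blocks it until the lever is down. Drip lip 42 mm below sticks out 9 mm.
- seal_floor (a point): Middle of the floor of the sprung inlet seal, on which the nozzle bears: 32 mm straight in from inlet while at rest, and moving in when pushed. The seal is a round black rubber cup on the window's axis, 19 mm wide, with a 10 mm hole 5 mm deep that faces the window. Axes as the analyser's.
- lever_pad (a point): Middle of the top of the lever's ribbed grey thumb pad (30 x 34 mm) at the front end of an aluminium arm, on the left half of the deck. Hinge across the deck at x 80, y 50, z 115.5 mm in the analyser's frame; the pad is 68 mm before it. In that frame this point is at x 20, y 50, z 149 mm with the lever up and at x 12, y 50, z 121.5 mm with it down.
- inlet_lever (a joint): Angle of the inlet lever in rad: 0 up (sprung), 0.42 fully down on its stop. Pushing down on the pad takes up to about 10 N; past about 0.35 a double ball catch draws it down to the stop and keeps it there after it is let go; let go earlier it springs back up.
- inlet_port (a joint): How far the sprung inlet seal has been pushed into the machine, in m: 0 at rest, 0.008 on its stop. The spring pushes back with 1.4 N at rest and 4.2 N on the stop.
- syringe_center (a point): Middle of the sample syringe (5 ml, no needle, 85 mm long, 15 g) that lies on the table, its axis 7 mm up. Barrel 14 x 14 mm, from 30 mm before this point (nozzle end) to 34 mm behind it, where the finger flange stands (22 mm wide, 2 mm thick); plunger disc 42 mm behind. Nozzle along its own -y, x across, z up. Starts with the nozzle away from the robot, within 0.6 rad of straight ahead.
- syringe_tip (a point): End of the syringe's nozzle, on its axis, 42.5 mm from the middle; the nozzle is 6 mm wide and 12 mm long. Axes as for syringe_center.
- sample_syringe: The sample syringe as a body; its origin is the underside below syringe_center.
- forceps: Bystander: steel forceps lying on the table, 130 mm long; origin underneath its middle.
- marker: Bystander: marker pen lying on the table, 135 mm long; origin underneath its middle.
- specimen_cup: Bystander: specimen cup with a screw lid, 46 mm wide, 59 mm high; origin underneath its middle.
- antiseptic: Bystander: bottle with a nozzle cap, 41 x 61 mm, 99 mm high; origin underneath its middle.
- pillar_foot (a point): Where the front face of a bare wall pillar meets the table, at the middle of its 117 mm width (y). The pillar rises from the floor to far above the arm and runs 516 mm back from here (x). The arm starts on its right and the work is on its left: draw the hand in towards the base (within about 0.42 m of the base axis) before swinging past it.
Things that resemble listed ones, but are neither listed nor needed, are in the scene too. Leave any purple look-alike of the sample_syringe alone.

How it is judged:
On the way, in this order (a step that is already met when the one before it is completed fails the run):
1. the inlet lever is down in its catch and stays there untouched (value of joint inlet_lever above 0.38 rad and contact force between each of the arm, the fingers and analyser below 0.1 N), for 0.3 s.
2. the syringe is picked up (height (world z) of syringe_center above 0.035 m and contact force between the fingers and sample_syringe above 1 N), for 0.2 s.
3. the syringe goes nozzle first through the window (x of syringe_tip in the frame of inlet above 0.018 m and y of syringe_tip in the frame of inlet between -0.004 and 0.004 m and z of syringe_tip in the frame of inlet between -0.004 and 0.004 m and contact force between the fingers and sample_syringe above 1 N), for 0.05 s.
At the end, for the whole second after the job is handed in: Ends holding: syringe gripped (over 6 N) and still, within 4 mm and 0.15 rad of the window's axis, pushing the inlet seal back over 2 mm with under 20 N; lever down in its catch (over 0.38 rad); fingers clear of the analyser; bystanders within 20 mm of their places (value of joint inlet_port above 0.002 m and x of syringe_tip in the frame of inlet above 0.031 m and y of syringe_tip in the frame of inlet between -0.004 and 0.004 m and z of syringe_tip in the frame of inlet between -0.004 and 0.004 m and angle between the y axis of sample_syringe and the x axis of analyser, either way round below 0.15 rad and contact force between the fingers and sample_syringe above 6 N and contact force between sample_syringe and analyser between 0.8 and 20 N and linear speed of sample_syringe below 0.01 m/s and value of joint inlet_lever above 0.38 rad and contact force between the fingers and analyser below 0.2 N and distance of each of forceps, marker, specimen_cup, antiseptic from where it was at the start of the episode below 0.02 m); the arm keeps its last pose, push and grip.
It fails at once if the syringe is rammed against the analyser (over 30 N) (contact force between sample_syringe and analyser above 30 N).
It fails at once if a bystander is moved by more than 20 mm (distance of any of forceps, marker, specimen_cup, antiseptic from where it was at the start of the episode above 0.02 m).
It also fails if it takes over 56 s, if anything falls off the work surface, if the arm or the gripper's body presses on something with over 40 N, if the wrist force passes 120 N, or if a joint passes its speed limit or range.

## Working session

There is one attempt and no reset: what is moved stays moved. The work goes in short steps, Python scripts to look and compute and a tool call to move; the robot and the scene stay as the last step left them, time stands still between calls to the robot, and variables do not carry over. Pictures are saved under pics/ and viewed, and the job is handed in when it is done.

Besides the shell and the picture viewer there is one more tool, called after ">>>" by a JSON object that holds its "method" and its "body". servo_tool: Moves the arm, as the interface text tells. Its arguments: {"type":"object","properties":{"deltas":{"type":"array","items":{"type":"number"}},"jaw":{"type":"number"},"grip_force":{"type":"number"}},"required":["deltas"]}

```bash
mkdir -p pics
cat > h.py <<'E'
import numpy as np,cv2
from rig import manip,eyes
def cal(n):
    c=eyes.get_calibration(n);return np.array(c["camera_matrix"],float),np.array(c["distortion"],float),np.array(c["rvec"],float).ravel(),np.array(c["tvec"],float).ravel()
def ray(c,uv):
    K,D,r,t=c;R=cv2.Rodrigues(r)[0]
    p=cv2.undistortPoints(np.array(uv,float).reshape(-1,1,2),K,D).reshape(-1,2)
    d=np.c_[p,np.ones(len(p))]@R; o=-R.T@t
    return o,d
def plane(c,uv,z):
    o,d=ray(c,uv);s=(z-o[2])/d[:,2];return o+d*s[:,None]
def dep(c,uv,depth):
    o,d=ray(c,uv);uv=np.array(uv).reshape(-1,2).astype(int);return o+d*depth[uv[:,1],uv[:,0]][:,None]
def proj(c,P):
    K,D,r,t=c;return cv2.projectPoints(np.array(P,float).reshape(-1,1,3),r,t,K,D)[0].reshape(-1,2)
def snap(n,name):
    c=cal(n);im,d=eyes.get_image(n);cv2.imwrite(f"pics/{name}.png",im[...,::-1]);np.savez(f"pics/{name}.npz",im=im,d=d,K=c[0],D=c[1],r=c[2],t=c[3]);return c,im,d
def load(name):
    f=np.load(f"pics/{name}.npz");return (f["K"],f["D"],f["r"],f["t"]),f["im"],f["d"]
E
python3 - <<'E'
from h import *
for n in("side","top"):
    c,im,d=snap(n,n+"0");o,_=ray(c,[[256,192]]);print(n,o,_,c[0][0,0],(d>0).mean())
print(manip.get_state())
E
```

```text
side [ 0.2381578  -0.62361954  0.43820245] [[ 0.26141989  0.89255245 -0.36745676]] 349.28952979102473 0.9957224527994791
top [0.30229867 0.1848599  1.67777926] [[ 0.11613849 -0.00157792 -0.99332396]] 483.67001423740163 0.9961954752604166
{'clock': 0.1, 'qpos': array([-1.39401723e+00,  2.76568550e-01,  1.50601233e+00, -2.64355194e-05,
        1.36071957e+00, -1.21017801e-01]), 'qd': array([-0.00037145, -0.00069237, -0.00271752, -0.00151664,  0.00145955,
        0.00016822]), 'effort': array([ 1.19382541e-03, -4.17700517e+01, -2.46405888e+01, -1.62769534e-04,
        5.87858274e-03,  2.09264840e-05]), 'position': array([ 0.16860482, -0.54922488,  0.23050293]), 'ee_rot': array([-8.53205928e-04,  9.88934320e-01,  1.48351545e-01, -3.67239344e-05]), 'contact_force': array([-0.16187496, -0.41949634, -0.26383147]), 'moment': array([-0.05258785,  0.01698623, -0.01609564]), 'width': 0.08533441015032184}
```

View pics/top0.png

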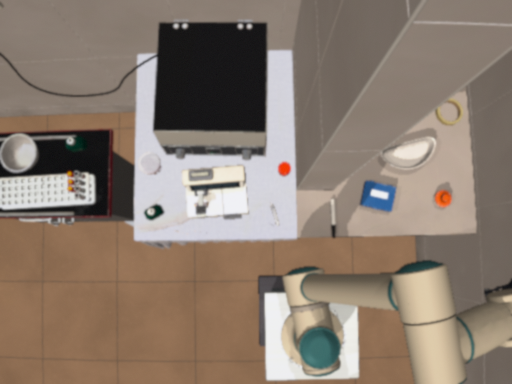

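View pics/side0.png

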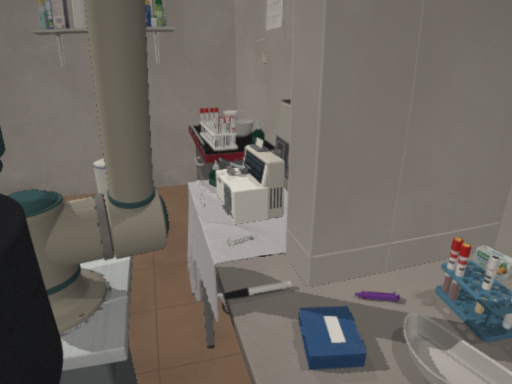

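Run:
```python
from h import *
c,im,d=load("top0")
cv2.imwrite("pics/t0crop.png",cv2.resize(im[140:245,130:345,::-1],None,fx=3.7,fy=3.7,interpolation=cv2.INTER_CUBIC))
c2,im2,d2=load("side0")
cv2.imwrite("pics/s0crop.png",cv2.resize(im2[130:310,180:300,::-1],None,fx=3.3,fy=3.3,interpolation=cv2.INTER_CUBIC))
```

```text
(no output)
```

View pics/t0crop.png

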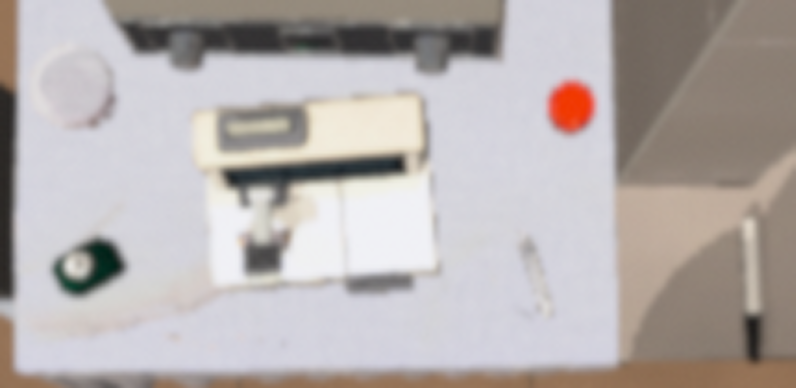

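View pics/s0crop.png

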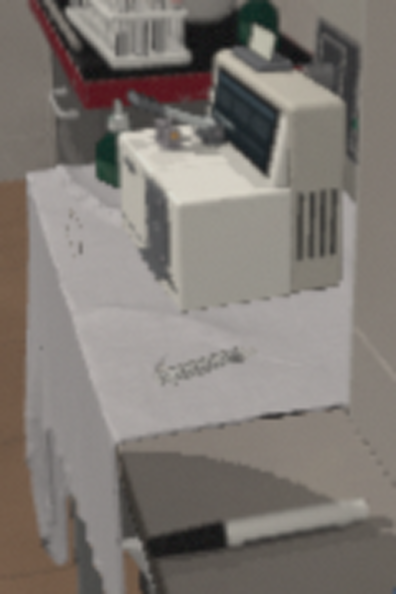

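Run:
```python
from h import *
c,im,d=load("top0")
cr=lambda u,v:(130+(u+.5)/3.7-.5,140+(v+.5)/3.7-.5)
def P(n,u,v,z):
    q=[cr(u,v)];print(n,np.round(plane(c,q,z)[0],3),np.round(dep(c,q,d)[0],3))
P("syr noz",527,240,.007);P("syr plun",546,312,.007);P("syr mid",536,278,.007)
P("pad",262,262,.149);P("deckFL",215,284,.105);P("deckFR",438,269,.105);P("deckBR",436,170,.105)
P("guard",380,284,.105);P("red",572,107,.05);P("cup",75,87,.059);P("bottle",80,262,.09);P("tableL",15,360,0);P("tableR",617,360,0);P("marker",750,290,.007)
P("hous FR",424,155,.183);P("hous FL",197,165,.183);P("pillar",617,185,0)
c2,im2,d2=load("side0")
for u,v in[(203,200),(241,240)]: print(plane(c2,[(u,v)],.005),dep(c2,[(u,v)],d2))
```

```text
syr noz [0.453 0.127 0.007] [0.453 0.127 0.007]
syr plun [0.385 0.111 0.007] [0.385 0.111 0.013]
syr mid [0.417 0.12  0.007] [0.417 0.12  0.018]
pad [0.425 0.36  0.149] [0.424 0.359 0.157]
deckFL [0.41  0.407 0.105] [0.41  0.407 0.105]
deckFR [0.42  0.209 0.105] [0.424 0.21  0.055]
deckBR [0.508 0.21  0.105] [0.521 0.212 0.007]
guard [0.407 0.261 0.105] [0.411 0.263 0.055]
red [0.571 0.085 0.05 ] [0.57  0.085 0.057]
cup [0.597 0.544 0.059] [0.594 0.54  0.077]
bottle [0.432 0.531 0.09 ] [0.433 0.534 0.077]
tableL [0.347 0.612 0.   ] [ 0.368  0.81  -0.776]
tableR [0.34  0.045 0.   ] [ 0.34   0.045 -0.003]
marker [ 0.403 -0.081  0.007] [ 0.402 -0.079  0.016]
hous FR [0.511 0.219 0.183] [0.515 0.219 0.152]
hous FL [0.505 0.411 0.183] [0.507 0.413 0.171]
pillar [0.504 0.041 0.   ] [0.504 0.042 0.008]
[[0.36418872 0.40928653 0.005     ]] [[0.3644682  0.41157709 0.00403934]]
[[0.41824156 0.12486857 0.005     ]] [[0.41560788 0.11392209 0.0113355 ]]
```

>>> {"method": "servo_tool", "body": {"deltas": [2.7,-3.1,0,0,0,0,2.7,-3.1,0,0,0,0,2.7,-3.1,0,0,0,0,2.7,-3.1,0,0,0,0,2.7,-3.1,0,0,0,0,2.7,-3.1,0,0,0,0,2.7,-3.1,0,0,0,0,2.7,-3.1,0,0,0,0], "jaw": 0}}

```text
clock: 0.9
position: [0.3042, -0.2422, 0.2264]
ee_rot: [-0.003, 0.99, 0.143, -0.001]
contact_force: [0.5, -0.5, 0.6]
width: -0.0001
```

>>> {"method": "servo_tool", "body": {"deltas": [1.4,-3.4,-0.2,0,0,0,1.4,-3.4,-0.2,0,0,0,1.4,-3.4,-0.2,0,0,0,1.4,-3.4,-0.2,0,0,0,1.4,-3.4,-0.2,0,0,0,1.4,-3.4,-0.2,0,0,0,1.4,-3.4,-0.2,0,0,0,1.4,-3.4,-0.2,0,0,0]}}

```text
clock: 1.7
position: [0.333, 0.0635, 0.2435]
ee_rot: [-0.004, 0.99, 0.142, -0.0]
contact_force: [1.3, 0.0, -0.1]
width: -0.0001
```

Run:
```python
from h import *
s=manip.get_state();print(s['position'],s['ee_rot'],s['qpos'])
c=cal("wrist");print(ray(c,[[256,192],[256,0],[0,192],[511,192]]))
snap("wrist","w1")
```

```text
[0.33297619 0.06346407 0.24348882] [-4.05091054e-03  9.89835968e-01  1.42156021e-01 -1.07711134e-04] [-0.02659979 -0.10234218  1.90419246  0.00816381  1.34132676  1.25705249]
(array([0.41077959, 0.08395499, 0.38723055]), array([[-0.31647861, -0.07613849, -0.94574645],
       [ 0.24721563,  0.09053326, -1.13589082],
       [-0.55038244,  0.7222035 , -0.93856549],
       [-0.08440481, -0.87055318, -0.95267953]]))
```

View pics/w1.png

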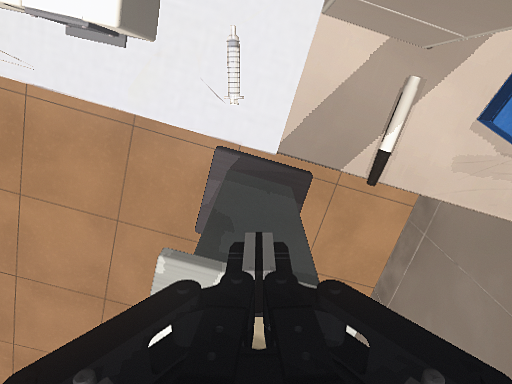

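Run:
```python
from h import *
c,im,d=load("w1")
cv2.imwrite("pics/w1c.png",cv2.resize(im[10:120,180:290,::-1],None,fx=5,fy=5,interpolation=cv2.INTER_CUBIC))
print(plane(c,[(233,27),(233,103),(232,99)],.007),plane(c,[(20,60)],.004))
```

```text
[[0.46088862 0.13117345 0.007     ]
 [0.38215013 0.11011246 0.007     ]
 [0.38622321 0.11241354 0.007     ]] [[0.36051512 0.36191084 0.004     ]]
```

View pics/w1c.png

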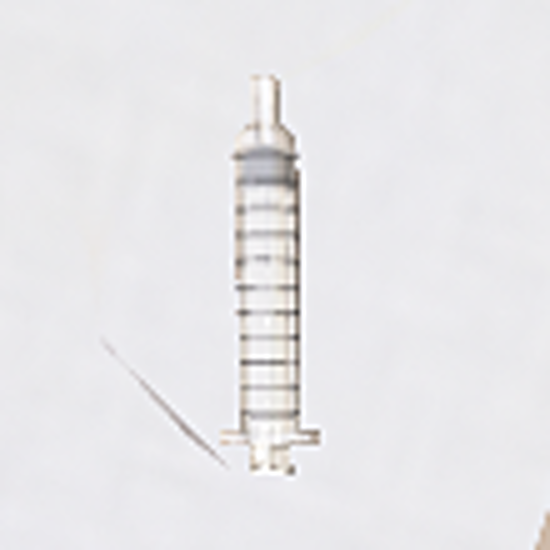

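>>> {"method": "servo_tool", "body": {"deltas": [1.2,-3.4,-1.0,0,0,0,1.2,-3.4,-1.0,0,0,0,1.2,-3.4,-1.0,0,0,0,1.2,-3.4,-1.0,0,0,1,1.2,-3.4,-1.0,0,0,1,1.2,-3.4,-1.0,0,0,1]}}

```text
clock: 2.35
position: [0.3432, 0.2894, 0.3062]
ee_rot: [-0.005, 0.993, 0.117, -0.002]
contact_force: [1.2, -0.3, 0.4]
width: -0.0002
```

Run:
```python
from h import *
c,im,d=snap("wrist","w2")
cv2.imwrite("pics/w2b.png",cv2.resize(im[...,::-1],None,fx=1.56,fy=1.56,interpolation=cv2.INTER_CUBIC))
s=manip.get_state();print(s['position'],s['ee_rot'],s['qpos'])
```

```text
[0.34493791 0.29554691 0.30761821] [-9.58060778e-03  9.92969920e-01  1.17978515e-01  1.44646038e-04] [0.54094255 0.04760225 1.60289647 0.01742341 1.48298233 1.87376241]
```

View pics/w2b.png

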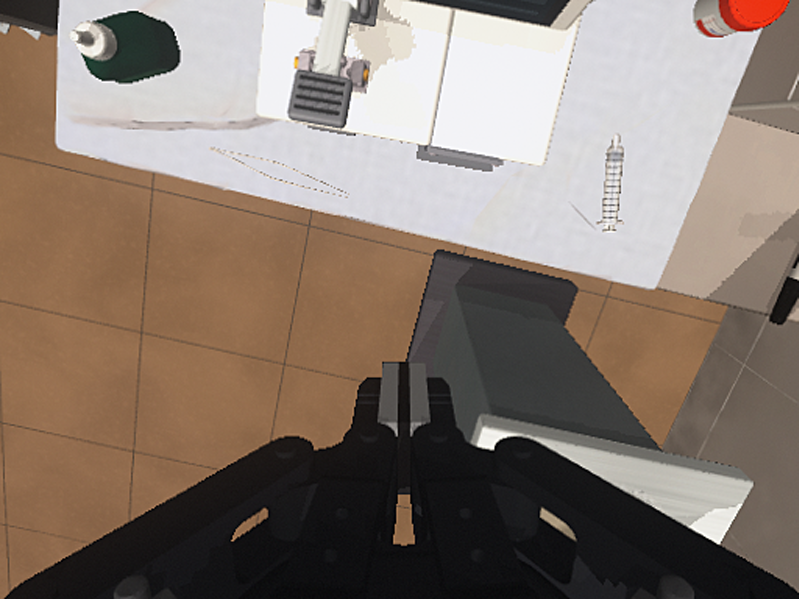

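Run:
```python
from h import *
c,im,d=load("w2")
cv2.imwrite("pics/w2g.png",cv2.resize(im[60:115,255:375,::-1],None,fx=6.6,fy=6.6,interpolation=cv2.INTER_CUBIC))
cv2.imwrite("pics/w2l.png",cv2.resize(im[0:95,160:260,::-1],None,fx=6,fy=6,interpolation=cv2.INTER_CUBIC))
```

```text
(no output)
```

View pics/w2g.png

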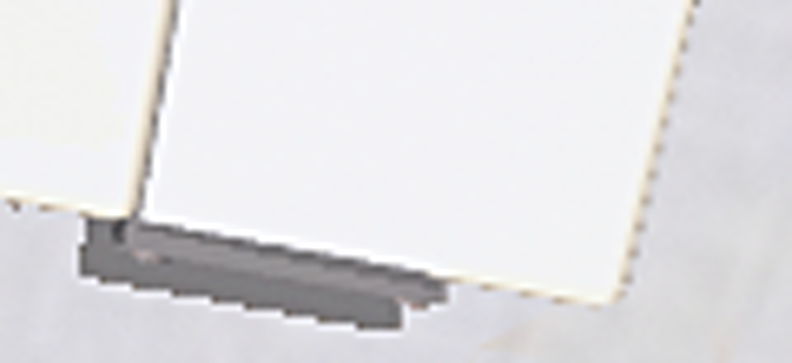

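View pics/w2l.png

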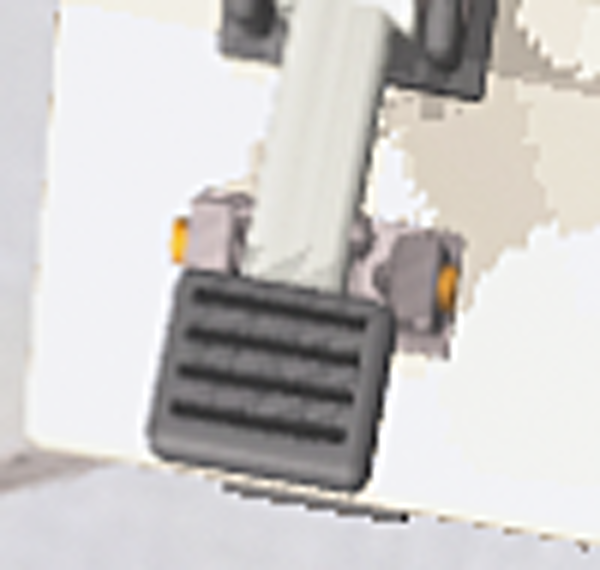

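Run:
```python
from h import *
c,im,d=load("w2")
g=lambda u,v:(255+(u+.5)/6.6-.5,60+(v+.5)/6.6-.5)
l=lambda u,v:(160+(u+.5)/6-.5,(v+.5)/6-.5)
pts={"FR":(g(617,302),.105),"FL":(l(30,442),.105),"seam":(g(135,217),.105),"R2":(g(692,0),.105),"L2":(l(58,0),.105),
"gTR":(g(447,300),.105),"gTL":(g(128,252),.105),"gTRb":(g(440,277),.105),"lipR":(g(403,328),.036),"lipL":(g(80,278),.036),"padc":(l(270,368),.149),
"padTL":(l(180,272),.149),"padTR":(l(393,305),.149),"padBR":(l(366,485),.146),"padBL":(l(152,440),.146)}
for k,(p,z) in pts.items(): print(k,np.round(p,1),np.round(plane(c,[p],z)[0],4),np.round(dep(c,[np.round(p)],d)[0],4))
```

```text
FR [348.1 105.3] [0.4229 0.2116 0.105 ] [0.4232 0.2118 0.105 ]
FL [164.6  73.2] [0.4096 0.4073 0.105 ] [0.4099 0.4074 0.1036]
seam [275.   92.5] [0.4174 0.2906 0.105 ] [0.4178 0.2905 0.1   ]
R2 [359.4  59.6] [0.4692 0.2146 0.105 ] [0.4686 0.2149 0.1052]
L2 [169.2  -0.4] [0.4787 0.413  0.105 ] [0.4943 0.4441 0.0061]
gTR [322.3 105. ] [0.4167 0.2384 0.105 ] [0.4166 0.2377 0.0999]
gTL [274.   97.8] [0.4119 0.2903 0.105 ] [0.4094 0.287  0.0332]
gTRb [321.2 101.5] [0.4199 0.2405 0.105 ] [0.4193 0.2396 0.0995]
lipR [315.6 109.3] [0.4084 0.2317 0.036 ] [0.4079 0.226  0.0063]
lipL [266.7 101.7] [0.4029 0.2951 0.036 ] [0.4012 0.2938 0.0058]
padc [204.6  60.9] [0.4299 0.3607 0.149 ] [0.4299 0.3601 0.1503]
padTL [189.6  44.9] [0.44   0.3761 0.149 ] [0.4403 0.3772 0.1429]
padTR [225.1  50.4] [0.4427 0.3445 0.149 ] [0.4448 0.3481 0.1221]
padBR [220.6  80.4] [0.4168 0.3438 0.146 ] [0.4165 0.3484 0.1062]
padBL [184.9  72.9] [0.4157 0.377  0.146 ] [0.4158 0.3748 0.1548]
```

```bash
cat >> h.py <<'E'
from scipy.spatial.transform import Rotation as Ro
def go(p,yaw,q=None,pos=None):
    s=manip.get_state();q=s['ee_rot'] if q is None else q;pos=s['position'] if pos is None else pos
    R=Ro.from_quat([q[1],q[2],q[3],q[0]])
    T=Ro.from_matrix(np.array([[np.cos(yaw),np.sin(yaw),0],[np.sin(yaw),-np.cos(yaw),0],[0,0,-1]]))
    d=R.inv().apply(np.array(p)-pos)*100;r=(R.inv()*T).as_rotvec(degrees=True)
    print("clock",s['clock'],"pos",np.round(pos,4),"F",np.round(s['contact_force'],1),"| cm",np.round(d,2),"deg",np.round(r,2))
E
python3 -c "
from h import *
go([.431,.3605,.17],.068)"
```

```text
clock 2.4 pos [0.3449 0.2955 0.3076] F [1.5 4.  2. ] | cm [ 9.85 -4.04 13.87] deg [-1.1  -0.05  9.66]
```

>>> {"method": "servo_tool", "body": {"deltas": [1.9,-0.8,2.7,-0.2,0,1.9,1.9,-0.8,2.7,-0.2,0,1.9,1.9,-0.8,2.7,-0.2,0,1.9,1.9,-0.8,2.7,-0.2,0,1.9,1.9,-0.8,2.0,-0.2,0,1.9,0,0,0,0,0,0]}}

```text
clock: 3.0
position: [0.4351, 0.3562, 0.1759]
ee_rot: [-0.001, 0.999, 0.036, 0.001]
contact_force: [-1.9, 0.3, 0.0]
width: 0.0002
```

```bash
python3 -c "
from h import *
go([.431,.3605,.155],.068)
snap('wrist','w3')"
```

```text
clock 3.0 pos [0.4351 0.3562 0.1759] F [-1.9  0.3  0. ] | cm [-0.38 -0.45  2.09] deg [-0.11 -0.16  0.19]
```

View pics/w3.png

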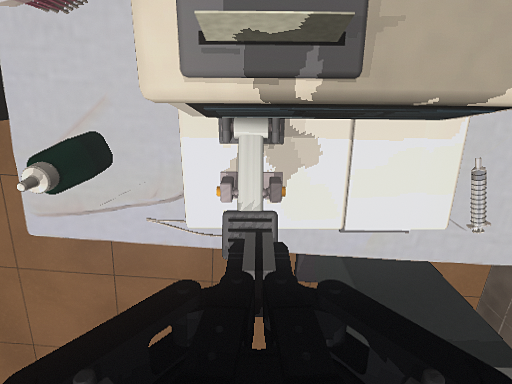

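>>> {"method": "servo_tool", "body": {"deltas": [-0.3,-0.4,1.2,0,0,0,-0.1,0,1.1,0,0,0,-0.2,0,0.7,0,0,0,-0.2,0,0.7,0,0,0,-0.2,0,0.7,0,0,0,-0.2,0,0.6,0,0,0]}}

```text
clock: 3.65
position: [0.4213, 0.3588, 0.1292]
ee_rot: [-0.003, 0.999, 0.037, 0.005]
contact_force: [1.1, -2.5, 11.3]
width: 0.0001
```

>>> {"method": "servo_tool", "body": {"deltas": [0.1,-0.1,0.5,0,0,0,0,0,0.4,0,0,0,0,0,0.3,0,0,0]}}

```text
clock: 3.95
position: [0.4212, 0.3594, 0.1201]
ee_rot: [-0.003, 0.999, 0.037, 0.006]
contact_force: [-5.9, -3.8, 27.3]
width: 0.0004
```

>>> {"method": "servo_tool", "body": {"deltas": [0,0,-1.0,0,0,0,0,0,-2.0,0,0,0,-0.5,0,-3,0,0,0,-1.0,1,-3,0,0,0,-1,1,-2,0,0,0,0,0,0,0,0,0]}}

```text
clock: 4.55
position: [0.3961, 0.3363, 0.2326]
ee_rot: [-0.003, 0.999, 0.037, 0.006]
contact_force: [0.8, 0.7, -0.7]
width: -0.0001
```

```bash
python3 -c "
from h import *
go([.431,.3605,.155],.068)
c,im,d=snap('wrist','w4')
cv2.imwrite('pics/w4b.png',cv2.resize(im[60:260,140:480,::-1],None,fx=2.3,fy=2.3,interpolation=cv2.INTER_CUBIC))
"
```

```text
clock 4.55 pos [0.3961 0.3363 0.2326] F [ 0.8  0.7 -0.7] | cm [ 3.57 -2.1   7.82] deg [-0.35 -0.74  0.39]
```

View pics/w4b.png

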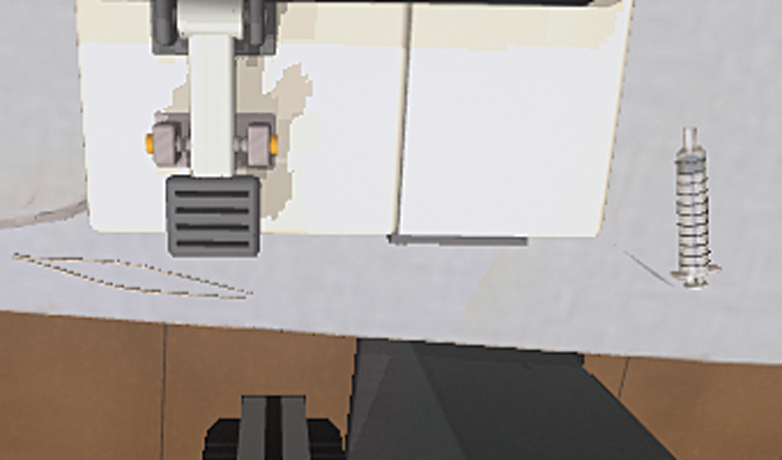

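Run:
```python
from h import *
c,im,d=load("w4")
g=lambda u,v:(140+(u+.5)/2.3-.5,60+(v+.5)/2.3-.5)
for n,p in {"pad":(213,215),"pad2":(213,190),"pad3":(213,238),"deck":(340,200)}.items():
    print(n,np.round(dep(c,[np.round(g(*p))],d)[0],4))
for n,p,z in [("padTL",(170,178),.1215),("padTR",(260,180),.1215),("padBL",(168,252),.1215),("padBR",(259,255),.1215),("FR",(602,236),.105),("FL",(92,229),.105),("gL",(389,243),.105),("gR",(527,245),.105),("seam",(395,235),.105),("R2",(630,20),.105),("nozzle",(689,129),.007),("disc",(693,290),.007),("shoulder",(690,160),.007),("flange",(695,268),.007)]:
    print(n,np.round(plane(c,[g(*p)],z)[0],4))
cv2.imwrite('pics/w4g.png',cv2.resize(im[150:175,300:410,::-1],None,fx=7,fy=7,interpolation=cv2.INTER_CUBIC))
cv2.imwrite('pics/w4s.png',cv2.resize(im[105:195,400:470,::-1],None,fx=6,fy=6,interpolation=cv2.INTER_CUBIC))
```

```text
pad [0.4232 0.3601 0.1238]
pad2 [0.4322 0.3606 0.1238]
pad3 [0.4145 0.3598 0.1228]
deck [0.4287 0.3132 0.107 ]
padTL [0.4347 0.3759 0.1215]
padTR [0.4364 0.344  0.1215]
padBL [0.4076 0.3758 0.1215]
padBR [0.409  0.3425 0.1215]
FR [0.4224 0.2108 0.105 ]
FL [0.4102 0.4077 0.105 ]
gL [0.4133 0.2928 0.105 ]
gR [0.4166 0.2393 0.105 ]
seam [0.4166 0.2909 0.105 ]
R2 [0.501  0.2168 0.105 ]
nozzle [0.4616 0.1312 0.007 ]
disc [0.378  0.1085 0.007 ]
shoulder [0.4464 0.127  0.007 ]
flange [0.3902 0.1104 0.007 ]
```

View pics/w4g.png

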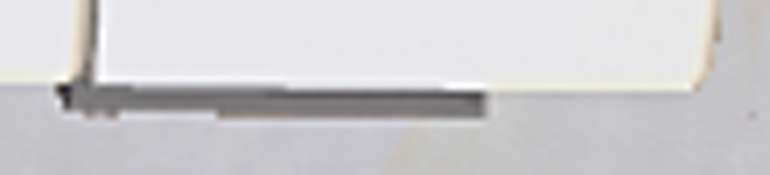

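View pics/w4s.png

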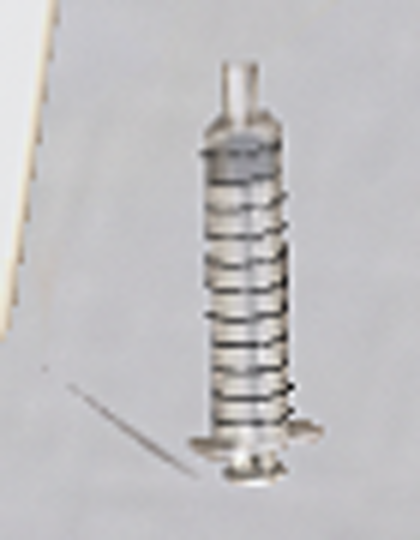

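```bash
python3 -c "
from h import *
go([.4037,.1158,.12],.263)
"
```

```text
clock 4.6 pos [0.3962 0.3366 0.2312] F [-0.3  0.8 -0.1] | cm [-1.03 22.14 10.98] deg [ -0.26  -0.7  -10.79]
```

>>> {"method": "servo_tool", "body": {"deltas": [-0.2,3.7,0.3,0,0,0,-0.2,3.7,0.3,0,0,0,-0.2,3.7,1.0,0,0,0,-0.2,3.7,1.5,0,0,0,-0.2,3.7,3,0,0,0,0,3.6,3,0,0,0,0,0,1,0,-0.3,-5.5,0,0,0.5,0,-0.3,-5.3,0,0,0,0,0,0], "jaw": 4, "grip_force": 25}}

```text
clock: 5.5
position: [0.404, 0.1104, 0.1067]
ee_rot: [-0.003, 0.991, 0.135, -0.004]
contact_force: [0.9, -0.8, -0.1]
width: 0.0399
```

```bash
python3 -c "
from h import *
go([.4037,.1158,.05],.263)
c,im,d=snap('wrist','w5')
"
```

```text
clock 5.5 pos [0.404  0.1104 0.1067] F [ 0.9 -0.8 -0.1] | cm [ 0.16 -0.48  5.67] deg [-0.45  0.45  0.42]
```

View pics/w5.png

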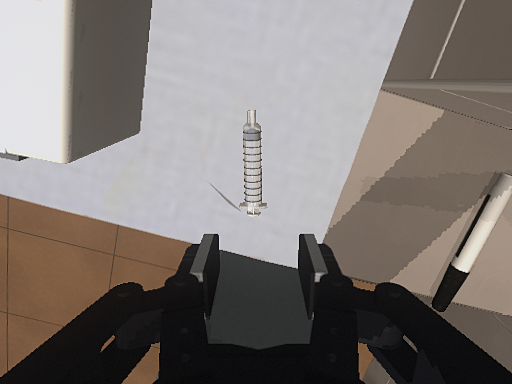

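```bash
python3 -c "
from h import *
c,im,d=load('w5')
p=plane(c,[(251.3,110.5),(253.5,213)],.007);print(p);e=p[0]-p[1];print(np.hypot(*e[:2]),np.arctan2(e[1],e[0]))
u=e/np.linalg.norm(e);print(p[0]-u*.0425, p[0]-u*.0595)
cv2.imwrite('pics/w5c.png',cv2.resize(im[100:225,200:300,::-1],None,fx=4.5,fy=4.5,interpolation=cv2.INTER_CUBIC))
"
```

```text
[[0.46161949 0.13179739 0.007     ]
 [0.38095728 0.10820613 0.007     ]]
0.08404129983622284 0.28453420147302394
[0.42082831 0.1198672  0.007     ] [0.40451183 0.11509512 0.007     ]
```

View pics/w5c.png

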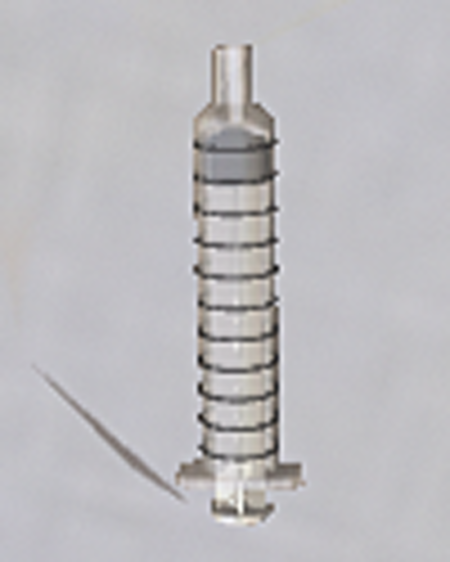

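>>> {"method": "servo_tool", "body": {"deltas": [0.1,-0.3,2.5,-0.4,0.4,0,0.1,-0.2,2.5,0,0,0,0,0,2.5,0,0,0,0,0,1.2,0,0,0,0,0,0.6,0,0,0,0,0,0,0,0,0]}}

```text
clock: 6.15
position: [0.4085, 0.1192, 0.0109]
ee_rot: [-0.001, 0.991, 0.131, 0.003]
contact_force: [0.1, -0.0, 0.6]
width: 0.0398
```

```bash
python3 -c "
from h import *
go([.4043,.1154,.003],.272)
"
```

```text
clock 6.15 pos [0.4085 0.1192 0.0109] F [ 0.1 -0.   0.6] | cm [-0.51  0.26  0.79] deg [-0.01 -0.38 -0.58]
```

>>> {"method": "servo_tool", "body": {"deltas": [-0.5,0.3,0.4,0,-0.3,-0.6,0,0,0.3,0,0,0,0,0,0.1,0,0,0]}}

```text
clock: 6.45
position: [0.4058, 0.1153, 0.0038]
ee_rot: [-0.0, 0.991, 0.136, 0.003]
contact_force: [0.7, -0.2, -0.5]
width: 0.0398
```

```bash
python3 -c "
from h import *
go([.4043,.1154,.003],.272)
"
```

```text
clock 6.45 pos [0.4058 0.1153 0.0038] F [ 0.7 -0.2 -0.5] | cm [-0.14 -0.05  0.08] deg [ 0.02 -0.29  0.05]
```

Now close.

>>> {"method": "servo_tool", "body": {"deltas": [0,0,0,0,0,0,0,0,0,0,0,0,0,0,0,0,0,0,0,0,0,0,0,0,0,0,0,0,0,0,0,0,0,0,0,0], "jaw": 1.0, "grip_force": 25}}

```text
clock: 7.05
position: [0.4069, 0.1153, 0.005]
ee_rot: [-0.0, 0.991, 0.136, 0.004]
contact_force: [-0.2, -0.0, 0.7]
width: 0.0125
```

>>> {"method": "servo_tool", "body": {"deltas": [0,0,-1,0,0,0,0,0,-2,0,0,0,0,0,-2,0,0,0,0,0,-2,0,0,0,0,0,0,0,0,0,0,0,0,0,0,0]}}

```text
clock: 7.65
position: [0.4058, 0.1152, 0.0794]
ee_rot: [-0.0, 0.991, 0.136, 0.004]
contact_force: [0.0, 0.4, -0.3]
width: 0.0121
```

```bash
python3 -c "
from h import *
go([.4043,.1154,.07],.272)
c,im,d=snap('wrist','w6')
c,im,d=snap('side','s6')
cv2.imwrite('pics/s6c.png',cv2.resize(im[120:280,180:300,::-1],None,fx=3.7,fy=3.7,interpolation=cv2.INTER_CUBIC))
"
```

```text
clock 7.65 pos [0.4058 0.1152 0.0794] F [ 0.   0.4 -0.3] | cm [-0.15 -0.06  0.94] deg [ 0.04 -0.44  0.01]
```

View pics/w6.png

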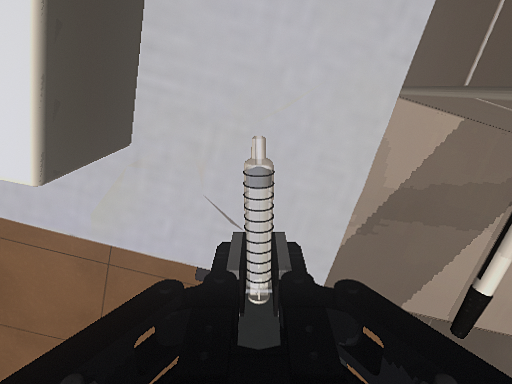

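View pics/s6c.png

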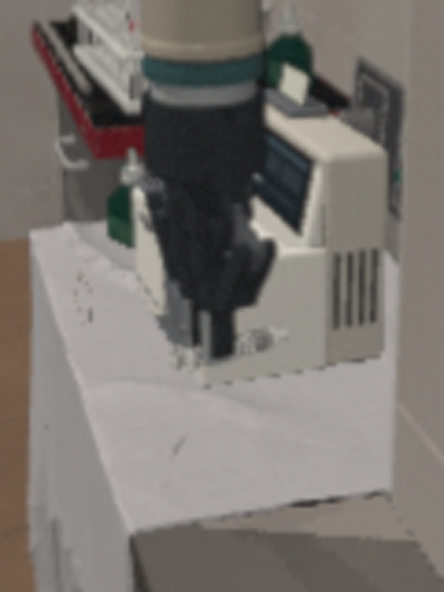

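Run:
```python
from h import *
c,im,d=load('w6')
cv2.imwrite('pics/w6c.png',cv2.resize(im[125:315,200:320,::-1],None,fx=3.1,fy=3.1,interpolation=cv2.INTER_CUBIC))
s=manip.get_state();P=s['position'];q=s['ee_rot'];R=Ro.from_quat([q[1],q[2],q[3],q[0]])
for z in(P[2],P[2]+.002,P[2]+.005):
    p=plane(c,[(259,137),(258,301)],z);print(np.round(R.inv().apply(p-P)*1000,1))
print(np.round(R.inv().apply(dep(c,[(259,145),(258,180),(258,300),(258,250)],d)-P)*1000,1))
```

```text
[[ 57.7   1.3   0.4]
 [-32.3   0.7  -0.2]]
[[ 58.1   1.3  -1.6]
 [-30.7   0.7  -2.2]]
[[ 58.5   1.3  -4.6]
 [-28.4   0.7  -5.2]]
[[ 55.4   1.3  -7.2]
 [ 40.3   0.8 -10.6]
 [-23.9   0.8 -10.1]
 [  5.3   0.8 -10.8]]
```

View pics/w6c.png

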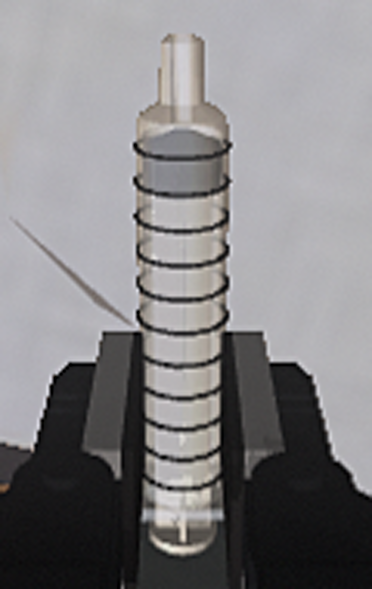

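```bash
python3 -c "
from h import *
go([.33,.1154,.0725],.272)
go([.3314,.2601,.0725],.065)
"
```

```text
clock 7.75 pos [0.4056 0.1151 0.0788] F [-0.6 -0.4 -0.8] | cm [-7.28 -2.06  0.58] deg [ 0.03 -0.37  0.01]
clock 7.75 pos [0.4056 0.1151 0.0788] F [-0.6 -0.4 -0.8] | cm [ -3.26 -15.96   0.6 ] deg [-0.   -0.38 11.87]
```

>>> {"method": "servo_tool", "body": {"deltas": [-2.4,-0.7,0,0,0,0,-2.4,-0.7,0,0,0,0,-2.4,-0.7,0,0,0,0,0,0,0,0,0,4,0,0,0,0,0,4,0,0,0,0,0,3.8,0,0,0,0,0,0], "jaw": 0.5, "grip_force": 30}}

```text
clock: 8.45
position: [0.322, 0.1151, 0.0722]
ee_rot: [0.0, 1.0, 0.029, -0.004]
contact_force: [0.2, -0.8, -0.2]
width: 0.0122
```

```bash
python3 -c "
from h import *
go([.3314,.2601,.0725],.065)
"
```

```text
clock 8.45 pos [0.322  0.1151 0.0722] F [ 0.2 -0.8 -0.2] | cm [  1.78 -14.42  -0.05] deg [ 0.02  0.5  -0.39]
```

>>> {"method": "servo_tool", "body": {"deltas": [0.2,-2.9,0,0,0.2,0,0.2,-2.9,0,0,0.2,0,0.2,-2.9,0,0,0.1,0,0.2,-2.9,0,0,0,0,0.2,-2.5,0,0,0,-0.3,0,0,0,0,0,0]}}

```text
clock: 9.05
position: [0.3228, 0.2602, 0.0683]
ee_rot: [0.001, 0.999, 0.034, -0.003]
contact_force: [0.1, 0.6, -0.2]
width: 0.0124
```

```bash
python3 -c "
from h import *
go([.3314,.2601,.0725],.065)
c,im,d=snap('wrist','w7')
cv2.imwrite('pics/w7b.png',cv2.resize(im[0:256,100:440,::-1],None,fx=2.3,fy=2.3,interpolation=cv2.INTER_CUBIC))
"
```

```text
clock 9.05 pos [0.3228 0.2602 0.0683] F [ 0.1  0.6 -0.2] | cm [ 0.86  0.07 -0.43] deg [0.16 0.35 0.19]
```

View pics/w7b.png

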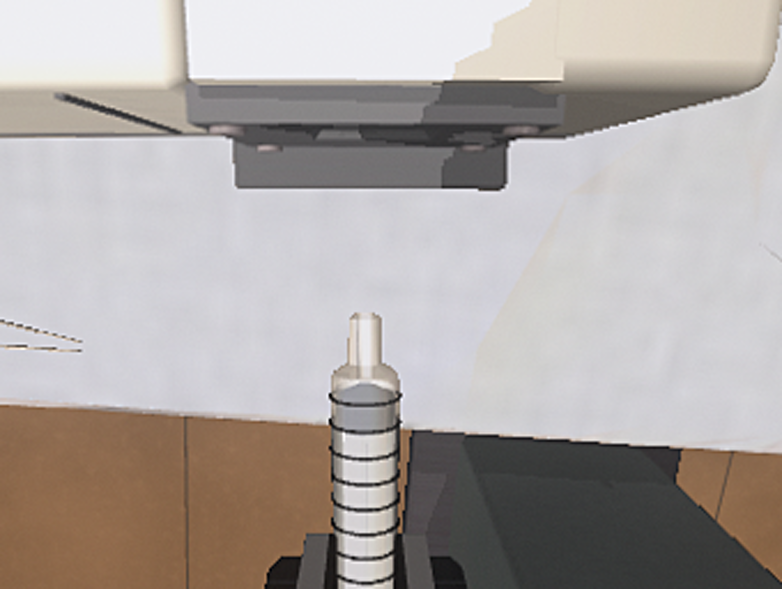

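Run:
```python
from h import *
c,im,d=load('w7')
print(ray(c,[[256,192]]))
I=np.array([.4145,.2655,.075]);yaw=.065
X=np.array([np.cos(yaw),np.sin(yaw),0]);Y=np.array([-np.sin(yaw),np.cos(yaw),0]);Z=np.array([0,0,1.])
L=lambda x,y,z:I+x*X+y*Y+z*Z
v=cv2.resize(im[20:100,160:370,::-1],None,fx=3.8,fy=3.8,interpolation=cv2.INTER_CUBIC)
cv2.imwrite('pics/w7g.png',v)
for n,p in {"TL":(0,.027,.03),"TR":(0,-.027,.03),"TLb":(.002,.027,.03),"BL":(0,.027,-.03),"BR":(0,-.027,-.03),"lip":(-.009,0,-.042),"inl":(0,0,0)}.items():
    print(n,np.round((proj(c,[L(*p)])[0]-[160,20]+.5)*3.8-.5,1))
```

```text
(array([0.40427153, 0.26534109, 0.21147819]), array([[-0.33137493, -0.01666614, -0.94355976]]))
TL [ 52.4 110.1]
TR [705.4 112.1]
TLb [50.5 83.9]
BL [169.9 157.4]
BR [583.5 158.6]
lip [376.4 230.6]
inl [377.7 139.2]
```

View pics/w7g.png

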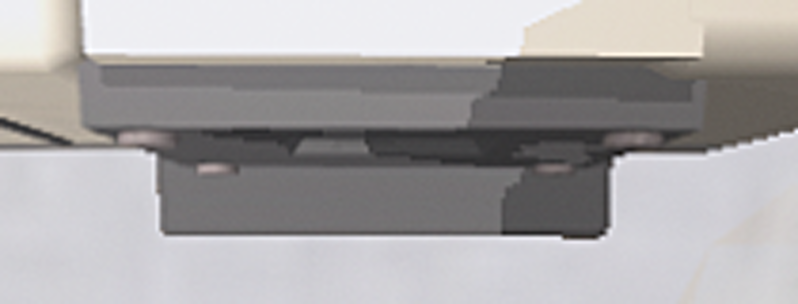

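Run:
```python
from h import *
c,im,d=load('w7')
b=lambda u,v:(100+(u+.5)/2.3-.5,(v+.5)/2.3-.5)
p=plane(c,[b(365.5,313),b(365,400),b(366,520)],.0708);print(p)
e=p[0]-p[2];print(np.arctan2(e[1],e[0]))
I=np.array([.4135,.2643,.075]);
for yaw in(.06,.065,.07):
    X=np.array([np.cos(yaw),np.sin(yaw)]);Y=np.array([-X[1],X[0]]);q=(p[:,:2]-I[:2]);print(yaw,q@X*1000,q@Y*1000)
# guard edge yaw
g=lambda u,v:(160+(u+.5)/3.8-.5,20+(v+.5)/3.8-.5)
for a,bb,z in[((85,128),(700,131),.105),((165,235),(600,237),.033),((85,58),(700,58),.105)]:
    q=plane(c,[g(*a),g(*bb)],z);e=q[0]-q[1];print(q,np.arctan2(-e[0],e[1]))
s=manip.get_state();print(s['position'],2*np.arctan2(s['ee_rot'][2],s['ee_rot'][1]))
```

```text
[[0.38161445 0.26341895 0.0708    ]
 [0.36399747 0.26232473 0.0708    ]
 [0.33732678 0.26030523 0.0708    ]]
0.07019123834076192
0.06 [-31.88100366 -49.53189794 -76.27569009] [1.03251838 0.99665257 0.58006588]
0.065 [-31.87544258 -49.52629555 -76.27183633] [1.19190982 1.24429857 0.96143549]
0.07 [-31.86908461 -49.519455   -76.26607577] [1.35127147 1.49191346 1.34278107]
[[0.41153327 0.28975049 0.105     ]
 [0.41477431 0.23878898 0.105     ]] 0.06351233870363678
[[0.40293584 0.29491582 0.033     ]
 [0.4068581  0.23303352 0.033     ]] 0.06329799904342832
[[0.41687816 0.28973558 0.105     ]
 [0.42030296 0.23960366 0.105     ]] 0.06820965452091184
[0.32198703 0.25869744 0.06802509] 0.06777469944052203
```

Run:
```python
from h import *
c,im,d=load('w7')
for lo,hi,r0,r1,n in[(235,275,164,225,'barrel'),(252,265,140,158,'nozzle'),(190,280,5,30,'deck'),(180,300,110,125,'table')]:
    u,v=np.meshgrid(np.arange(lo,hi),np.arange(r0,r1));uv=np.c_[u.ravel(),v.ravel()]
    P=dep(c,uv,d);z=P[:,2];print(n,np.percentile(z,[5,50,90,95,99]))
    if n=='barrel':
        for r in range(166,226,8):
            m=(uv[:,1]>=r)&(uv[:,1]<r+8);print(r,np.round(np.percentile(z[m],[50,90,98]),4))
for i in range(4):
    s=manip.get_state();print(s['clock'],s['position'],s['contact_force']);eyes.get_image('wrist')
```

```text
barrel [-0.77819942  0.07642367  0.0784485   0.07875851  0.07937248]
166 [0.0763 0.0782 0.0789]
174 [0.0765 0.0784 0.0792]
182 [0.0765 0.0783 0.0791]
190 [0.0765 0.0785 0.0792]
198 [0.0765 0.0785 0.0791]
206 [0.0764 0.0785 0.0792]
214 [0.0766 0.0786 0.0792]
222 [0.0765 0.0786 0.0792]
nozzle [0.07240615 0.07394925 0.074901   0.07531864 0.21147819]
deck [0.1047601  0.1059174  0.10677892 0.10703629 0.10766251]
table [0.00472048 0.00588781 0.006806   0.00709333 0.00777476]
9.1 [0.32198703 0.25869744 0.06802509] [ 0.07005826 -0.12804565 -0.05368815]
9.15 [0.32149131 0.25758539 0.06801048] [ 0.0508631  -0.41827474 -0.57138069]
9.2 [0.32136788 0.25698105 0.06810227] [-0.11582376  0.71121909  0.03078884]
9.25 [0.32147051 0.25670121 0.0682355 ] [0.21245654 0.85144894 0.64481665]
```

```bash
python3 -c "
from h import *
go([.3448,.2607,.0727],.065)
"
```

```text
clock 9.3 pos [0.3217 0.2566 0.0684] F [-0.2 -1.2 -0.6] | cm [ 2.33 -0.26 -0.45] deg [ 0.27  0.45 -0.08]
```

>>> {"method": "servo_tool", "body": {"deltas": [0.6,-0.1,-0.2,0.2,0.4,0,0.6,-0.1,-0.1,0,0,0,0.5,0,-0.1,0,0,0,0.3,0,0,0,0,0,0,0,0,0,0,0,0,0,0,0,0,0]}}

```text
clock: 9.9
position: [0.3442, 0.2577, 0.0731]
ee_rot: [0.001, 1.0, 0.03, 0.0]
contact_force: [-0.1, 0.1, -0.3]
width: 0.0121
```

```bash
python3 -c "
from h import *
eyes.get_image('top');eyes.get_image('top')
go([.3448,.2607,.0727],.065)
c,im,d=snap('wrist','w8')
cv2.imwrite('pics/w8g.png',cv2.resize(im[20:170,160:370,::-1],None,fx=3.8,fy=3.8,interpolation=cv2.INTER_CUBIC))
"
```

```text
clock 10.0 pos [0.344  0.2577 0.073 ] F [ 0.6  0.1 -1.3] | cm [ 0.1  -0.29  0.03] deg [ 0.07 -0.03 -0.31]
```

View pics/w8g.png

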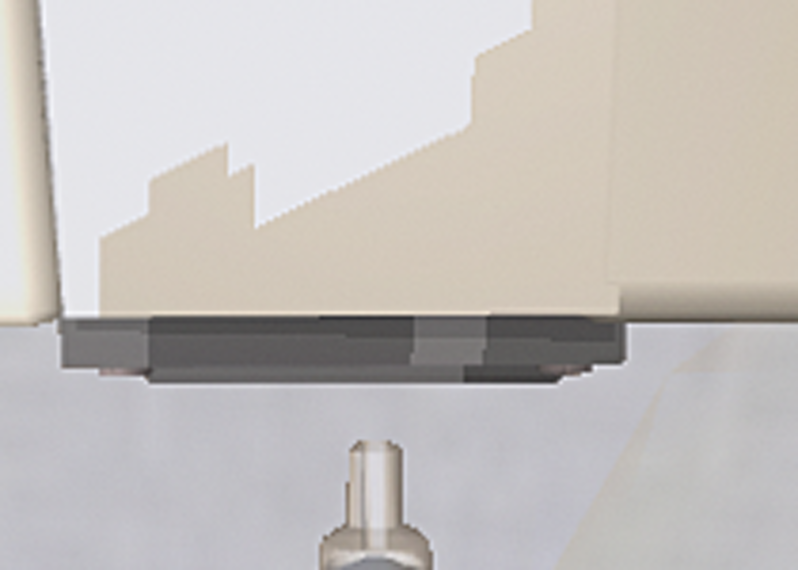

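Run:
```python
from h import *
c,im,d=load('w8')
g=lambda u,v:(160+(u+.5)/3.8-.5,20+(v+.5)/3.8-.5)
yaw=.065;X=np.array([np.cos(yaw),np.sin(yaw)]);Y=np.array([-X[1],X[0]])
ref=plane(c,[g(376,443)],.0753)[0]
for n,p,z in[("tip",(376,443),.0753),("gt",(343,366),.105),("gtb",(343,318),.105),("screw",(346,370),.095),("lip",(353,382),.033),("bar",(377,545),.0753)]:
    q=plane(c,[g(*p)],z)[0];print(n,np.round(q,4),np.round((q-ref)[:2]@np.c_[X,Y]*1000,2))
q=plane(c,[g(60,366),g(626,366)],.105);print(q,np.linalg.norm(q[0]-q[1]))
```

```text
tip [0.4026 0.2604 0.0753] [0. 0.]
gt [0.4141 0.2642 0.105 ] [11.75  2.99]
gtb [0.4184 0.2644 0.105 ] [16.04  2.93]
screw [0.4128 0.2641 0.095 ] [10.43  2.97]
lip [0.405 0.264 0.033] [2.69 3.44]
bar [0.3902 0.2596 0.0753] [-12.43  -0.05]
[[0.41261207 0.2902171  0.105     ]
 [0.41566351 0.23816987 0.105     ]] 0.052136604405334554
```

>>> {"method": "servo_tool", "body": {"deltas": [0,-0.3,0,0,0,-0.3,0,0,0,0,0,0,0,0,0,0,0,0]}}

```text
clock: 10.35
position: [0.3431, 0.261, 0.0729]
ee_rot: [0.001, 0.999, 0.033, -0.0]
contact_force: [-0.3, -0.4, 0.3]
width: 0.0119
```

```bash
cat >> h.py <<'E'
B=np.array([.3438,.2607]);X=np.array([np.cos(.065),np.sin(.065)])
def at(t):
    p=B+t/1000*X;go([p[0],p[1],.0727],.065)
E
python3 -c "
from h import *
eyes.get_image('top')
at(0)
"
```

```text
clock 10.4 pos [0.3431 0.261  0.0729] F [0.6 0.  1.1] | cm [0.07 0.04 0.02] deg [0.07 0.   0.05]
```

Advance 18 mm (tip ~6 mm inside).

>>> {"method": "servo_tool", "body": {"deltas": [0.6,0,0,0,0,0,0.6,0,0,0,0,0,0.5,0,0,0,0,0,0,0,0,0,0,0,0,0,0,0,0,0]}}

```text
clock: 10.9
position: [0.3623, 0.2624, 0.0729]
ee_rot: [0.001, 0.999, 0.033, 0.0]
contact_force: [-1.0, -0.3, 0.2]
width: 0.0122
```

```bash
python3 -c "
from h import *
c,im,d=snap('wrist','w9')
c2,im2,d2=snap('side','s9')
cv2.imwrite('pics/w9g.png',cv2.resize(im[20:170,160:370,::-1],None,fx=3.8,fy=3.8,interpolation=cv2.INTER_CUBIC))
cv2.imwrite('pics/s9c.png',cv2.resize(im2[140:240,190:290,::-1],None,fx=5,fy=5,interpolation=cv2.INTER_CUBIC))
at(18)
"
```

```text
clock 11.0 pos [0.3621 0.2624 0.073 ] F [-0.3 -0.9  0.1] | cm [-0.04  0.06  0.03] deg [ 0.06 -0.05  0.07]
```

View pics/w9g.png

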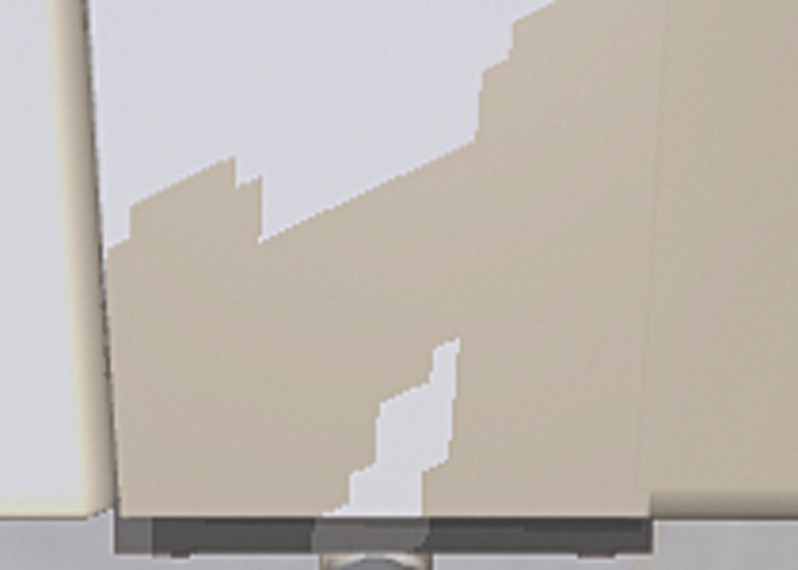

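View pics/s9c.png

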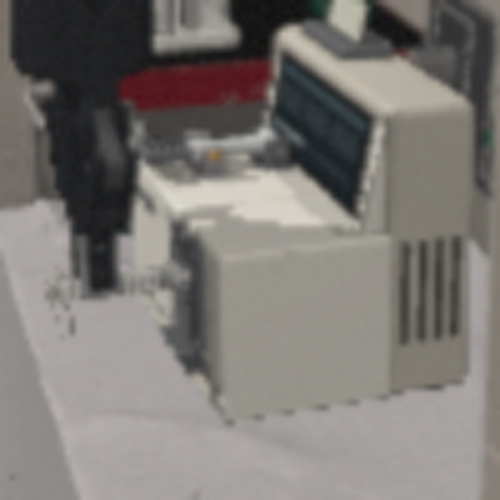

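Run:
```python
from h import *
c,im,d=load('w9')
g=lambda u,v:(160+(u+.5)/3.8-.5,20+(v+.5)/3.8-.5)
Y=np.array([-X[1],X[0]])
ref=plane(c,[g(377,560)],.0753)[0]
for p,z in[((383.5,552),.105),((385,555),.095)]:
    q=plane(c,[g(*p)],z)[0];print(np.round(q,4),np.round((q-ref)[:2]@np.c_[X,Y]*1000,2))
```

```text
[0.415  0.2644 0.105 ] [ 8.44 -0.57]
[0.4122 0.264  0.095 ] [ 5.61 -0.8 ]
```

>>> {"method": "servo_tool", "body": {"deltas": [0,0.06,0,0,0,0,0.4,0,0,0,0,0,0.4,0,0,0,0,0,0.4,0,0,0,0,0,0,0,0,0,0,0]}}

```text
clock: 11.5
position: [0.3748, 0.2626, 0.073]
ee_rot: [0.001, 0.999, 0.033, 0.0]
contact_force: [-0.2, 0.3, -0.4]
width: 0.0121
```

```bash
python3 -c "
from h import *
at(30)
"
```

```text
clock 11.5 pos [0.3748 0.2626 0.073 ] F [-0.2  0.3 -0.4] | cm [-0.11 -0.01  0.03] deg [ 0.06 -0.05  0.08]
```

>>> {"method": "servo_tool", "body": {"deltas": [0.4,0,0,0,0,0,0.4,0,0,0,0,0,0,0,0,0,0,0,0,0,0,0,0,0]}}

```text
clock: 11.9
position: [0.3837, 0.2631, 0.0729]
ee_rot: [0.001, 0.999, 0.033, 0.0]
contact_force: [-0.6, 0.8, -0.1]
width: 0.0123
```

```bash
python3 -c "
from h import *
at(39)
"
```

```text
clock 11.9 pos [0.3837 0.2631 0.0729] F [-0.6  0.8 -0.1] | cm [-0.1  -0.02  0.02] deg [ 0.07 -0.04  0.07]
```

>>> {"method": "servo_tool", "body": {"deltas": [0.3,0,0,0,0,0,0,0,0,0,0,0,0,0,0,0,0,0]}}

```text
clock: 12.2
position: [0.3867, 0.2633, 0.0729]
ee_rot: [0.001, 0.999, 0.033, 0.0]
contact_force: [0.2, -0.4, 0.0]
width: 0.0122
```

```bash
python3 -c "
from h import *
for i in range(4): at(43);eyes.get_image('wrist')
"
```

```text
clock 12.2 pos [0.3867 0.2633 0.0729] F [ 0.2 -0.4  0. ] | cm [ 0.   -0.02  0.02] deg [ 0.07 -0.02  0.07]
clock 12.25 pos [0.3868 0.2633 0.0729] F [-0.4 -0.1 -0.2] | cm [-0.01 -0.02  0.02] deg [ 0.07 -0.03  0.07]
clock 12.3 pos [0.3867 0.2633 0.0729] F [0.3 0.2 0.3] | cm [-0.   -0.02  0.02] deg [ 0.07 -0.03  0.08]
clock 12.35 pos [0.3867 0.2633 0.0729] F [ 0.5  0.2 -0.2] | cm [-0.   -0.02  0.02] deg [ 0.07 -0.03  0.08]
```

>>> {"method": "servo_tool", "body": {"deltas": [0.2,0,0,0,0,0,0.1,0,0,0,0,0,0,0,0,0,0,0,0,0,0,0,0,0]}}

```text
clock: 12.8
position: [0.3879, 0.2632, 0.0727]
ee_rot: [0.001, 0.999, 0.033, -0.002]
contact_force: [-1.3, -0.7, -0.1]
width: 0.0121
```

```bash
python3 -c "
from h import *
for i in range(6): at(46);eyes.get_image('side')
snap('wrist','w10')
"
```

```text
clock 12.8 pos [0.3879 0.2632 0.0727] F [-1.3 -0.7 -0.1] | cm [ 0.19 -0.03 -0.  ] deg [0.1  0.2  0.07]
clock 12.85 pos [0.3879 0.2632 0.0727] F [-0.5 -0.8  0.5] | cm [ 0.18 -0.03 -0.  ] deg [0.09 0.19 0.06]
clock 12.9 pos [0.388  0.2632 0.0727] F [-0.9  0.4  0.4] | cm [ 0.18 -0.03 -0.  ] deg [0.1  0.19 0.07]
clock 12.95 pos [0.388  0.2632 0.0727] F [-1.4 -0.8  0.1] | cm [ 0.17 -0.04 -0.  ] deg [0.1  0.18 0.07]
clock 13.0 pos [0.388  0.2632 0.0727] F [-1.5  1.   0.2] | cm [ 0.17 -0.04 -0.  ] deg [0.1  0.18 0.07]
clock 13.05 pos [0.388  0.2632 0.0727] F [-1.6  0.3  0.7] | cm [ 0.17 -0.03 -0.  ] deg [0.09 0.18 0.07]
```

View pics/w10.png

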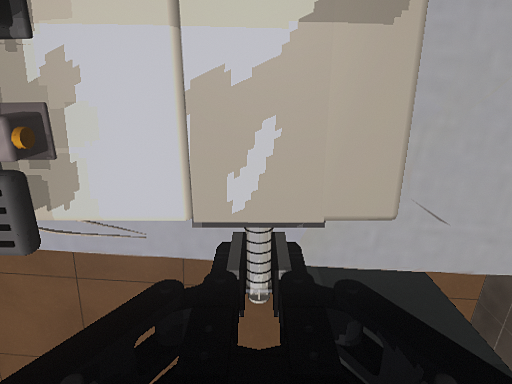

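>>> {"method": "servo_tool", "body": {"deltas": [0.3,0,0,0,0,0,0.3,0,0,0,0,0,0.2,0,0,0,0,0,0.1,0,0,0,0,0]}}

```text
clock: 13.55
position: [0.3955, 0.2637, 0.0724]
ee_rot: [0.001, 0.999, 0.033, -0.004]
contact_force: [-3.8, -0.0, 2.7]
width: 0.012
```

```bash
python3 -c "
from h import *
for i in range(6): at(48);eyes.get_image('side')
"
```

```text
clock 13.55 pos [0.3955 0.2637 0.0724] F [-3.8 -0.   2.7] | cm [-0.38 -0.04 -0.03] deg [0.11 0.43 0.05]
clock 13.6 pos [0.3956 0.2636 0.0724] F [-3.7  0.9  2.8] | cm [-0.39 -0.04 -0.03] deg [0.11 0.43 0.05]
clock 13.65 pos [0.3955 0.2636 0.0724] F [-3.9  0.1  3. ] | cm [-0.38 -0.04 -0.03] deg [0.11 0.42 0.06]
clock 13.7 pos [0.3955 0.2636 0.0724] F [-4.  -0.4  2.2] | cm [-0.38 -0.04 -0.03] deg [0.11 0.41 0.06]
clock 13.75 pos [0.3955 0.2636 0.0724] F [-4.8 -0.2  1.7] | cm [-0.38 -0.04 -0.02] deg [0.11 0.4  0.06]
clock 13.8 pos [0.3955 0.2636 0.0725] F [-4.2  0.4  2.8] | cm [-0.38 -0.04 -0.02] deg [0.11 0.39 0.06]
```

>>> {"method": "servo_tool", "body": {"deltas": [-0.25,0,-0.05,0,0.3,0,0,0,0,0,0,0,0,0,0,0,0,0]}}

```text
clock: 14.15
position: [0.3925, 0.2634, 0.0726]
ee_rot: [0.001, 0.999, 0.033, -0.001]
contact_force: [-4.3, 0.3, 0.3]
width: 0.0119
```

```bash
python3 -c "
from h import *
for i in range(4): at(48);eyes.get_image('side')
c,im,d=snap('wrist','w11')
a=cv2.imread('pics/w10.png')[180:340,180:340];b=im[180:340,180:340,::-1]
cv2.imwrite('pics/cmp.png',cv2.resize(np.hstack([a,b]),None,fx=2.5,fy=2.5,interpolation=cv2.INTER_CUBIC))
"
```

```text
clock 14.15 pos [0.3925 0.2634 0.0726] F [-4.3  0.3  0.3] | cm [-0.08 -0.05 -0.01] deg [0.12 0.08 0.07]
clock 14.2 pos [0.3925 0.2634 0.0726] F [-3.3  0.4  0.6] | cm [-0.08 -0.05 -0.01] deg [0.12 0.09 0.07]
clock 14.25 pos [0.3926 0.2634 0.0726] F [-3.7  0.4  0.4] | cm [-0.09 -0.05 -0.01] deg [0.12 0.09 0.07]
clock 14.3 pos [0.3926 0.2634 0.0726] F [-3.7  0.8  0.1] | cm [-0.09 -0.05 -0.01] deg [0.12 0.09 0.07]
```

View pics/cmp.png

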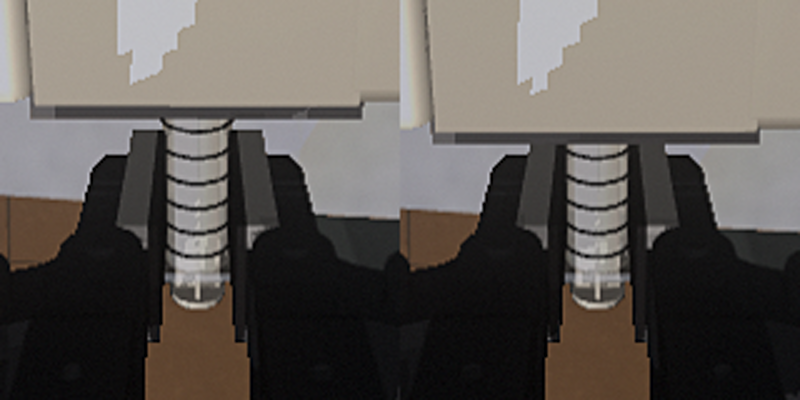

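```bash
python3 -c "
from h import *
c,im,d=snap('top','t12')
cv2.imwrite('pics/t12c.png',cv2.resize(im[140:245,130:345,::-1],None,fx=3.7,fy=3.7,interpolation=cv2.INTER_CUBIC))
c,im,d=load('w11')
p=proj(c,[[.4249,.3602,.1215]])[0];print(p)
for u,v in [(12,195),(20,215),(8,230)]: print(dep(c,[(u,v)],d))
s=manip.get_state();print(s['clock'],s['contact_force'],s['width'],s['qd'])
"
```

```text
[-24.30871724 219.23446348]
[[0.43520562 0.34457748 0.12316869]]
[[0.42842458 0.34303817 0.12331877]]
[[0.42205801 0.34905682 0.12222564]]
14.45 [-2.55294777  1.35385507  0.57278985] 0.012356394483758215 [ 0.00040814 -0.00060455  0.0012633   0.00161027 -0.00039514 -0.00082188]
```

View pics/t12c.png

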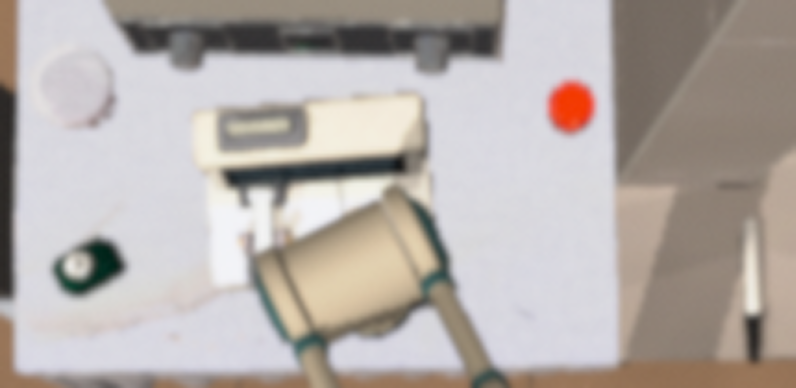

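View pics/w11.png

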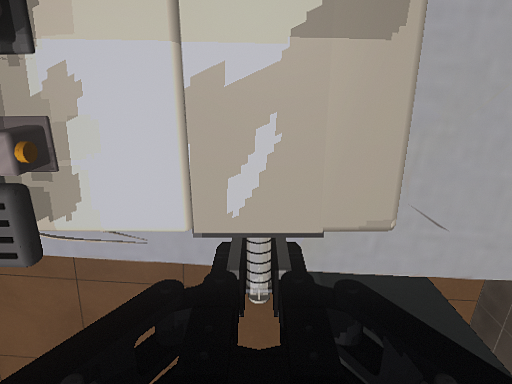

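Lever pad still at its down height (~0.122 m), syringe in and steady, bystanders unmoved. Handing in.

```bash
python3 -c "
from h import *
print(manip.sign_off())"
```

```text
the job is handed in; nothing more can be done
None
```

I pressed the lever down into its catch and took the hand off it. Then I picked up the clear syringe, passed it nozzle first through the window and left it pressed on the seal, still gripped. I handed the job in at about 14.5 s of the 56 s. The sign-off gave no verdict.

What my last checks showed:
- **Lever:** the pad was still at its down height after I let go and again at the end, at about 0.123 m by depth against 0.1215 m expected.
- **Seal push:** the axial force was about 2.5–4 N. By arm position the nozzle pushed the seal back about 5 mm (rough, 1–2 mm).
- **Grip:** the syringe had not slipped in the fingers, judged from before and after images.
- **Alignment:** at the last image before the barrel entered I measured 0.6–0.8 mm of sideways error. I corrected it by 0.6 mm, and the syringe stayed parallel to the window's axis to within about 0.01 rad. I had no view of the nozzle once it was inside.
- **Clearance:** the fingers were about 10 mm clear of the splash guard, by my position estimate.
- **Bystanders:** the cup, antiseptic bottle and marker looked unmoved from above. The arm hid the forceps there, but the wrist view showed their tip and nothing came near them.

- **Over-push:** the syringe first went in about 7 mm and rubbed the window's edge, with about 2.7 N upward. I backed it off about 3 mm and raised the hand slightly, and that force fell to about 0.3 N.
- **Jaw reading:** it showed 12 mm on the 14 mm barrel throughout. I did not find out why.

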